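# Lock the reference block in the comparator and hold up a sample with tongs

### The arm

A 7-joint arm with a two-finger parallel gripper is mounted at the origin on the work surface. World frame = base frame: x ahead of the robot, y to its left, z up, the work surface at z = 0. Lengths are in m, angles in rad, forces in N, time in s.
With the tool pointing down it reaches from about 0.425 to 0.875 m from the base axis. Payload 4.7 kg.
Tool frame: the origin (TCP) lies at the very end of the fingers, on their centre line; the grasp point (between the pads) lies 19 mm behind it; z points along the fingers, y is the line along which they close (so a half turn about z gives the same grasp; the last joint's range is limited). The gripper opens to 87 mm and grips with 3 to 60 N. Pads are 19 mm wide; open, the fingers measure 117 mm over their backs; the gripper's body (75 mm by 190 mm) begins 51 mm behind the grasp point.
Start: joints at [1.315, 0.321, -0.07, 1.45, 0.023, 1.371, -0.057], TCP at [0.173, -0.627, 0.223] pointing down, gripper open.
Joint ranges: [-2.86, 2.86], [-0.3, 2.09], [-1.38, 1.24], [0.06, 2.45], [-1.56, 4.7], [0.09, 2.05], [-2.69, 2.69]. Speed limits (rad/s): [2.57, 2.57, 3.14, 3.14, 3.14, 3.14, 3.14].

### API

Orientations are given as a rotation vector (axis times angle).
In Python, from bench import get_state, get_image, get_calibration, close_job gives the robot as it stands.
- The arm moves only by the shell command python3 -m crank 'ROWS' [FORCE]. ROWS is JSON, a list of rows, each a list of 5 numbers: the opening, from 0 (shut) to 1 (fully open), then the shift along the world's x, y, z in units of 0.2 m (1.0 is 0.2 m), then the turn about the world's z in units of 2 pi rad (1.0 is 2 pi rad). A call has 1 to 5 rows; each row is the pose to reach, as a shift and turn from the pose commanded when the call began, turning the shorter way round; what a row does not reach only later rows make up. A row lasts 1/8 s, in which the tool goes at most 62.5 mm and 10.7 degrees, less where a joint would pass 70% of its speed; a pose out of reach is approached as far as the arm can. A call with a number of a shift or a turn outside -1 to 1 is refused whole. A call with a gripper value outside its range is refused whole. The fingers move at their own pace and stop on an object; FORCE is the grip in N (left out, the last holds). Time passes only in rows, so rows that repeat a pose let the fingers close. It gives the time, the measured TCP pose, the force, the opening and the grip force at its end, in the units of the state.
- get_state(): the state, without advancing time (a new reading comes with each control period).
- get_image(name): name is "side" or "top"; returns the picture (400x640x3 uint8, red, green, blue); there is no depth.
- get_calibration(name): a dict with "fovy" (degrees; the focal length in pixels is half the picture's height over the tangent of half this angle, whatever the lens; pixels are square), "cx", "cy" (the principal point, pixels), "R" (3x3) and "t" (3): a world point X has camera coordinates R X + t. Camera axes: x right, y down, z forward; pixel columns grow to the right and rows downward; lengths in m; the calibration is good to about 2 mm. A picture is of the moment at which its call begins. get_calibration takes no time and is no camera call.
- close_job(): hands the job in; it is judged then, once.
The state is a dict: "time": time; "joint_positions": joint angles; "qd": joint speeds; "joint_torque": joint torques, N m; "position": TCP position; "tool_rot": TCP orientation; "ft_force": force on the tool from outside, world axes, zero at the start; "torque": the same for the moment, N m; "grip_width": opening from 0.0 (shut) to 1.0 (fully open); "grip_force": force on a finger pad.
Only numpy, scipy, OpenCV 4.12 (cv2) and the standard library are available. Lean on these libraries where they do the work, as an engineer would, in place of code of your own. Each camera call takes 0.05 s, during which the arm holds its last target. There are 200 camera calls.

### The job

Drop the white reference block into the comparator's pocket so that it sits fully down, then swing the locking lever fully shut across it. Then take the tongs, close them on the short round sample (never touch the sample with the gripper itself) and carry it over the comparator. Finish while still holding it steadily in the tongs, centred about a hand's width above the reference block: nothing is put down, and the other things stay where they are.

Things in the scene. Friction and masses are not known exactly. Their poses are not given: they have to be found in the camera images.
- ref_center (a point): Centre of the loose reference block: plain white glazed block, 36 (its x) x 28 (its y) x 42 mm tall (its z), 90 g, standing upright on the table to the left of the comparator, 21 mm above its underside. Half a turn about z makes no difference.
- pocket (a point): Centre of the floor of the pocket in the comparator, a fixed flat aluminium base 150 (x) x 75 (y) x 26 mm tall. The pocket is 40 (x) x 32 (y) mm, 2 mm play on each side of the block, and 18 mm deep: floor 8 mm, mouth 26 mm above the table. Seated, the block's top is 50 mm above the table. x and y are the base's; its middle lies 15 mm and the lever's pivot 65 mm to +x.
- lever (a joint): Angle (rad) of the locking lever, a flat steel bar that swings level about the upright pivot: 0 = shut, over the pocket along the base's -x; grows as it opens, clockwise from above; at 1.57 it points to the base's +y. Stops at 0 and 1.8. Moves easily (0.3 N at the post), stays where left, starts wide open. The bar is 54 to 60 mm above the table.
- lever_hinge (a point): Point on the lever's upright pivot axis, 76 mm above the table.
- lever_post (a point): Middle of the upright black grip post at the free end of the lever: round, 12 mm diameter, standing 32 mm above the bar (from 60 to 92 mm above the table); this point is 76 mm above the table and 105 mm from the pivot axis.
- tongs_grip (a point): Where to grip the tongs: midway between the two arms, half-way up. x runs from the bowed tail to the jaws, y across the arms, z up. Each arm is an upright strip 22 mm tall, 4 mm thick; here they measure 55 mm over their outer faces when open and 44 mm when the arms are parallel. The tail hinge is 85 mm behind, the jaws' centre 85 mm ahead.
- tongs_jaws (a point): Point midway between the two jaws, half-way up, 85 mm ahead of tongs_grip along its x. The jaws are flat rubber plates 30 mm long and 22 mm tall, 51 mm apart when open, and about 29 mm apart when the arms are parallel.
- tongs_left (a joint): Closing angle of one tongs arm in rad; the other mirrors it. 0 = open, spring-loaded (3 N on each arm at the grip point to start closing, 4.5 N when parallel); 0.065 = arms parallel; about 0.062 with the round sample between the jaws; stops at 0.10 (about 17 mm left between the jaws).
- tongs: The steel tongs as a whole, U-shaped, about 190 mm long, 85 g, lying level with their arms on edge on the wooden rest; the origin is directly under tongs_grip at the lower edge of the arms, same axes.
- rest: Fixed wooden rest at the right, 170 (x) x 90 (y) mm: a base plate 6 mm thick with two cross bars 14 mm wide, centred 62 mm behind and 55 mm ahead of its origin, whose tops carry the tongs 24 mm above the table. Origin at the centre of its underside, x along the tongs; tongs_grip lies within about 10 mm of it sideways.
- puck_center (a point): Centre of the short round sample: a plain off-white upright cylinder 30 mm in diameter, 26 mm tall, 35 g, on a small dark display foot (top disc 24 mm diameter, 22 mm above the table; base disc 44 mm diameter, 5 mm tall). Two like feet carry a flat square tile and a taller thin rod of the same material; the three are at the left, in any order.
- puck: The short round sample itself; the origin is at the centre of its underside.
- square: Bystander sample: a flat square off-white tile, 40 x 40 x 10 mm, lying on a display foot; origin at the centre of its underside.
- rod: Bystander sample: an off-white upright rod 18 mm in diameter and 44 mm tall on a display foot; origin at the centre of its underside.
- tin: Bystander: low aluminium tin, 52 mm diameter, 24 mm tall, on the table on the robot's side of the comparator; origin at the centre of its underside.
- dish: Bystander: white dish 80 mm in diameter and 30 mm tall beyond the comparator; origin at the centre of its underside.
- jar_a: Bystander: closed glass jar, 60 mm diameter, 70 mm tall, far right; origin at the centre of its underside.
- jar_b: Bystander: closed clear jar, 52 mm diameter, 60 mm tall, far left; origin at the centre of its underside.
- weight: Bystander: brass weight, 26 mm diameter, 30 mm tall, right of the comparator; origin at the centre of its underside.
Mind the look-alikes: they are no part of the job. Leave any blue or pink look-alike of the part that bears ref_center alone. There is more than one size of the tongs; the job needs the smaller.

How it is judged:
On the way, in this order (a step that is already met when the one before it is completed fails the run):
1. the reference block sits fully down in the comparator's pocket and is let go (horizontal distance between ref_center and pocket below 0.004 m and z of ref_center in the frame of pocket between 0.019 and 0.0235 m and angle between ref_center's own z axis and vertical below 0.08 rad and contact force between the fingers and ref below 0.2 N), for 0.2 s.
2. the locking lever is fully shut over the seated block (horizontal distance between ref_center and pocket below 0.004 m and z of ref_center in the frame of pocket between 0.019 and 0.0235 m and angle between ref_center's own z axis and vertical below 0.08 rad and value of joint lever below 0.1 rad), for 0.2 s.
3. the round sample is gripped by the tongs and lifted clear (distance between puck_center and tongs_jaws below 0.022 m and contact force between tongs and puck above 0.6 N and contact force between the fingers and tongs above 1 N and value of joint tongs_left between 0.045 and 0.085 rad and height (world z) of puck_center above 0.08 m), for 0.2 s.
At the end, for the whole second after the job is handed in: Block down in the pocket (4 mm sideways, 2.5 mm of the floor), lever within 0.1 rad of shut; round sample squeezed in the jaws of the tongs held by the gripper, at rest, within 40 mm sideways of the pocket's centre, its centre 105 to 250 mm above the table (all of step 2 and distance between puck_center and tongs_jaws below 0.022 m and contact force between tongs and puck above 0.6 N and contact force between the fingers and tongs above 1 N and value of joint tongs_left between 0.045 and 0.085 rad and horizontal distance between puck_center and pocket below 0.04 m and height (world z) of puck_center between 0.105 and 0.25 m and linear speed of puck below 0.03 m/s and contact force between the arm and ref below 0.2 N); the arm keeps its last pose, push and grip.
It fails at once if the gripper or arm touches the round sample (contact force between any of the fingers, the arm and puck above 0.3 N).
It fails at once if a bystander is moved by more than 25 mm (distance of any of square, rod, tin, dish, jar_a, jar_b, weight from where it was at the start of the episode above 0.025 m).
It also fails if it takes over 72 s, if anything falls off the work surface, if the arm or the gripper's body presses on something with over 40 N, if the wrist force passes 120 N, or if a joint passes its speed limit or range.

## Working session

There is one attempt and no reset: what is moved stays moved. The work goes in short steps, Python scripts to look and compute and a shell command to move; the robot and the scene stay as the last step left them, time stands still between calls to the robot, and variables do not carry over. Pictures are saved under pics/ and viewed, at most 10 in all, crops included, and the job is handed in when it is done.

```bash
ls; mkdir -p pics; cat > h.py <<'E'
import numpy as np, cv2
from bench import get_state, get_image, get_calibration
def snap(name, fn, crop=None, s=1):
    im=cv2.cvtColor(get_image(name),cv2.COLOR_RGB2BGR); cv2.imwrite('pics/raw_'+fn,im)
    if crop: x0,y0,x1,y1=crop; im=im[y0:y1,x0:x1]
    cv2.imwrite('pics/'+fn,cv2.resize(im,None,fx=s,fy=s,interpolation=cv2.INTER_CUBIC))
def ray(name,u,v):
    c=get_calibration(name); f=200/np.tan(np.radians(c['fovy'])/2)
    R=np.array(c['R']);t=np.array(c['t'])
    return -R.T@t, R.T@np.array([(u-c['cx'])/f,(v-c['cy'])/f,1])
def at(name,u,v,z):
    o,d=ray(name,u,v); return (o+d*(z-o[2])/d[2]).round(4)
def proj(name,X):
    c=get_calibration(name); f=200/np.tan(np.radians(c['fovy'])/2)
    p=np.array(c['R'])@np.array(X)+np.array(c['t']); return np.array([c['cx']+f*p[0]/p[2],c['cy']+f*p[1]/p[2]]).round(1)
E
python3 - <<'E'
from h import *
print(get_state())
for n in('top','side'):
    snap(n,n+'0.png',s=1.25); print(get_calibration(n))
E
```

```text
pics
{'time': 0.0, 'joint_positions': array([ 1.31514239,  0.32180221, -0.07005075,  1.45171003,  0.02262256,
        1.3707767 , -0.05692564]), 'qd': array([ 0.00065788,  0.00055005, -0.000322  ,  0.0024712 , -0.00143335,
       -0.00110969,  0.00034663]), 'joint_torque': array([-5.15162956e-04, -4.91284740e+01, -4.04338818e-01, -3.12529600e+01,
       -6.37514004e-02,  4.35996673e-02,  1.70881508e-04]), 'position': array([ 0.1729947 , -0.62597292,  0.22145716]), 'tool_rot': array([-3.11121141e+00, -4.22159117e-01,  6.08113772e-04]), 'ft_force': array([ 1.21108519, -0.65325698,  1.2072626 ]), 'torque': array([ 7.84000004e-05,  2.57565327e-03, -1.16665974e-03]), 'grip_force': 0.0, 'grip_width': 0.996201906430827}
{'fovy': 52.91776359215703, 'cx': 313.7195914277046, 'cy': 194.53851546707776, 'R': array([[-3.70782654e-03, -9.99993105e-01, -2.05836346e-04],
       [-9.97418908e-01,  3.71304158e-03, -7.17058992e-02],
       [ 7.17061691e-02, -6.05679730e-05, -9.97425798e-01]]), 't': array([-0.02646952,  0.47734531,  1.25550933])}
{'fovy': 54.78079989553624, 'cx': 316.67417929190356, 'cy': 193.34312216339453, 'R': array([[-0.90183238, -0.43207325, -0.00332565],
       [-0.22837793,  0.48318078, -0.84520995],
       [ 0.3667995 , -0.7614782 , -0.53442407]]), 't': array([0.42404686, 0.19274204, 0.76465905])}
```

View pics/top0.png

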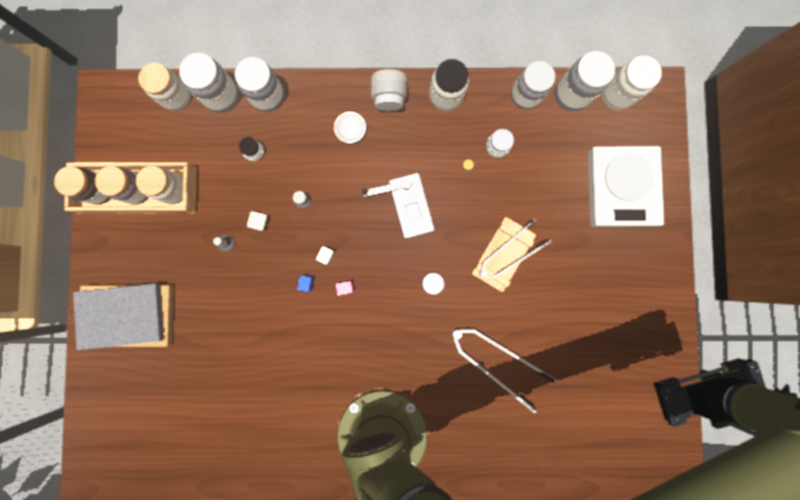

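View pics/side0.png

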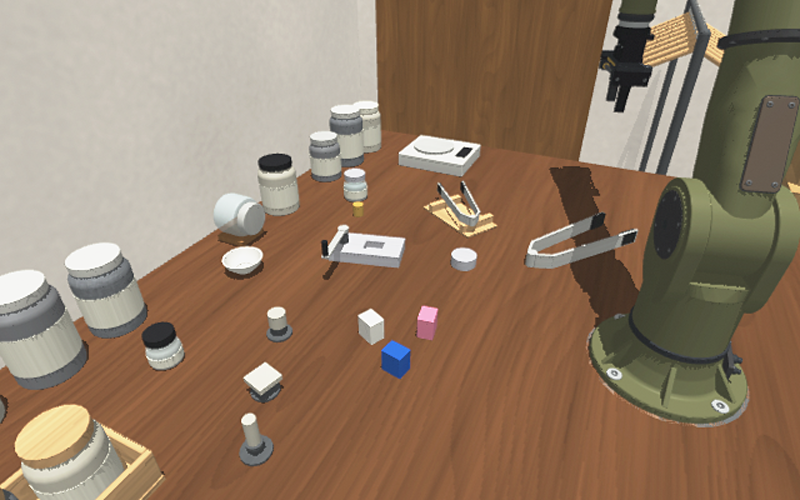

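The top view (shown at 1.25x) has the white block at (325,255), the comparator at (411,205), the lever post near (366,192), the round sample at (301,198), and the small tongs on the rest with their tail at (485,270) and jaws up and to the right. I'll enlarge these.

```bash
python3 - <<'E'
import cv2,numpy as np
t=cv2.imread('pics/raw_top0.png'); s=cv2.imread('pics/raw_side0.png')
def c(im,x0,y0,x1,y1,k): return cv2.resize(im[y0:y1,x0:x1],None,fx=k,fy=k,interpolation=cv2.INTER_CUBIC)
A=np.zeros((600,800,3),np.uint8)
A[:500,:800]=c(t,225,135,385,235,5); cv2.imwrite('pics/cropA.png',A[:500])
B=np.zeros((600,800,3),np.uint8)
B[:350,:400]=c(t,370,170,450,240,5); B[:350,400:]=c(s,335,140,415,210,5)[:, :400]
B[350:,:]=c(s,200,175,400,237,4)[:250,:800] if False else 0
B[350:590,:480]=c(s,250,175,330,215,6); B[350:600,480:800]=c(s,205,235,285,297,4)[:250,:320]
cv2.imwrite('pics/cropB.png',B)
E
```

```text
Traceback (most recent call last):
ValueError: could not broadcast input array from shape (248,320,3) into shape (250,320,3)
```

View pics/cropA.png

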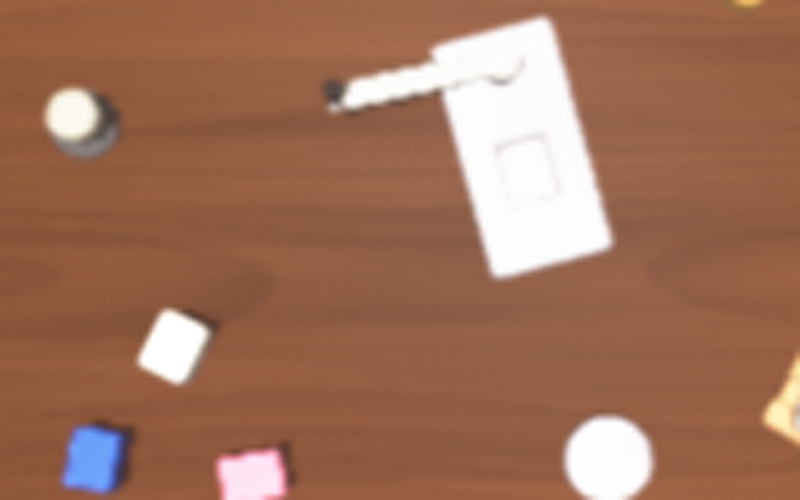

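The enlargement (5x, offset (225,135)) shows comparator corners at (432,47), (548,16), (613,243) and (495,277). The pocket is about (530,169), the pivot (505,65), the post top (333,90), the block top about (175,346) and the puck top (73,114).

```bash
python3 - <<'E'
from h import *
t=cv2.imread('pics/raw_top0.png'); s=cv2.imread('pics/raw_side0.png')
def c(im,x0,y0,x1,y1,k): return cv2.resize(im[y0:y1,x0:x1],None,fx=k,fy=k,interpolation=cv2.INTER_CUBIC)
B=np.zeros((600,800,3),np.uint8)
B[:350,:400]=c(t,370,170,450,240,5); B[:350,400:]=c(s,335,140,415,210,5)
B[350:590,:480]=c(s,250,175,330,215,6); B[350:598,480:800]=c(s,205,235,285,297,4)
cv2.imwrite('pics/cropB.png',B)
A=lambda u,v:((u+.5)/5-.5+225,(v+.5)/5-.5+135)
W=lambda u,v,z:at('top',*A(u,v),z)[:2]
co=np.array([W(*p,.026) for p in[(432,47),(548,16),(613,243),(495,277)]])
print('comp corners',co.tolist(),'sides',[np.linalg.norm(co[i]-co[(i+1)%4]).round(4) for i in range(4)],'centre',co.mean(0))
ax=(co[0]+co[1]-co[2]-co[3]);ax/=np.linalg.norm(ax);print('base x yaw',np.arctan2(ax[1],ax[0]),'pocket pred',co.mean(0)-.015*ax,'pivot pred',co.mean(0)+.05*ax)
po=np.array([W(*p,.026) for p in[(497,142),(549,132),(563,193),(510,206)]]);print('pocket meas',po.mean(0))
post=W(333,90,.092);pv=co.mean(0)+.05*ax
print('post',post,'len',np.linalg.norm(post-pv),'puck',W(73,114,.048))
b=np.array([W(*p,.042) for p in[(170,310),(212,330),(180,383),(138,362)]])
print('block',b.mean(0),[np.linalg.norm(b[i]-b[(i+1)%4]).round(4) for i in range(4)])
d=b[0]+b[1]-b[2]-b[3];print('block long yaw',np.arctan2(d[1],d[0]))
# segmentation
g=t[:,:,::-1].astype(int); m=((g.min(2)>150)&(g.max(2)-g.min(2)<60)).astype(np.uint8)
n,l,st,ce=cv2.connectedComponentsWithStats(m)
for i in range(1,n):
    x,y,w,h,a=st[i]
    if 20<a<3000 and 230<ce[i][0]<370 and 130<ce[i][1]<240:
        r=cv2.minAreaRect(np.argwhere(l==i)[:,::-1].astype(np.float32)); print(ce[i].round(1),a,r)
        for z in(.026,.042,.048): print('  ',z,at('top',*ce[i],z)[:2])
E
```

```text
comp corners [[0.6374, -0.0202], [0.6571, -0.094], [0.512, -0.1339], [0.4908, -0.0594]] sides [np.float64(0.0764), np.float64(0.1505), np.float64(0.0775), np.float64(0.1518)] centre [ 0.574325 -0.076875]
base x yaw 0.2648010925371101 pocket pred [ 0.55984783 -0.08080076] pivot pred [ 0.62258223 -0.06378914]
pocket meas [ 0.5597   -0.081725]
post [0.5984 0.0389] len 0.10549805046549648 puck [0.5917 0.2031]
block [0.447175 0.139625] [np.float64(0.0291), np.float64(0.0382), np.float64(0.0292), np.float64(0.0377)]
block long yaw -0.5444881939130527
[326.6 163. ] 1338 ((318.4811706542969, 166.93394470214844), (48.762996673583984, 46.83994674682617), 74.05460357666016)
   0.026 [ 0.5765 -0.0692]
   0.042 [ 0.5741 -0.0687]
   0.048 [ 0.5732 -0.0685]
[238.8 157.5] 80 ((238.5, 157.5), (9.0, 9.0), 90.0)
   0.026 [0.5952 0.2085]
   0.042 [0.5925 0.2055]
   0.048 [0.5915 0.2044]
[259.3 204. ] 137 ((259.3000183105469, 203.90003967285156), (10.28591251373291, 12.969194412231445), 26.56505012512207)
   0.026 [0.4476 0.1429]
   0.042 [0.4468 0.1407]
   0.048 [0.4465 0.1399]
[346.2 226.5] 244 ((346.5000305175781, 226.50003051757812), (16.970561981201172, 16.970561981201172), 45.0)
   0.026 [ 0.376  -0.1295]
   0.042 [ 0.3762 -0.1282]
   0.048 [ 0.3762 -0.1277]
[274.6 230.2] 93 ((274.6891784667969, 230.13514709472656), (8.38434886932373, 10.850333213806152), 80.53767395019531)
   0.026 [0.3653 0.0943]
   0.042 [0.3656 0.0928]
   0.048 [0.3657 0.0922]
```

View pics/cropB.png

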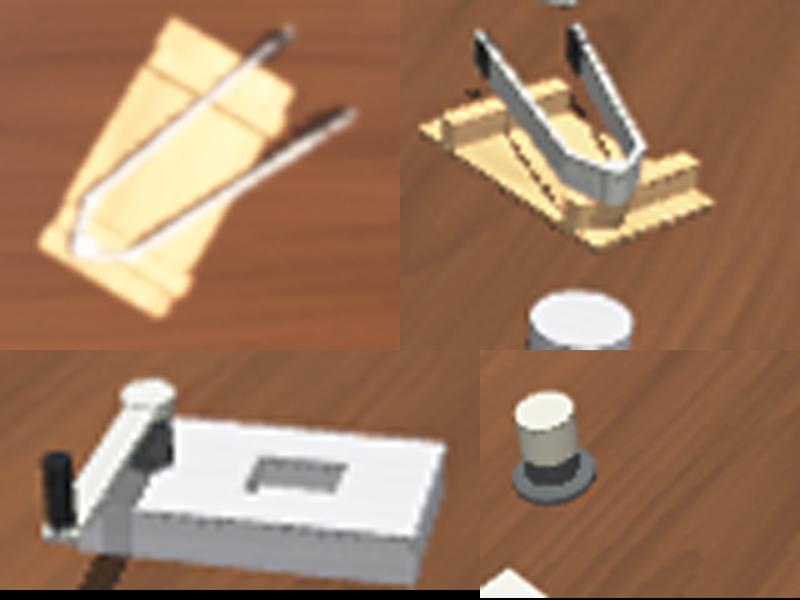

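Crop B shows the tongs (top, 5x, offset (370,170)) with the tail bow at (85,245) and jaw tips at (290,30) and (350,115). In the side view the pocket is at about (297,475), the post top at (57,458) and the puck top at (545,412). I'll compute the tongs pose and cross-check everything in the side camera.

```bash
python3 - <<'E'
from h import *
T=lambda u,v,z:at('top',(u+.5)/5-.5+370,(v+.5)/5-.5+170,z)[:2]
j1,j2,ta=T(292,28,.046),T(352,112,.046),T(82,247,.046)
m=(j1+j2)/2; d=m-ta; L=np.linalg.norm(d); ps=np.arctan2(d[1],d[0]); e=d/L
print('tips',j1,j2,'gap',np.linalg.norm(j1-j2),'tail',ta,'L',L,'yaw',np.degrees(ps),'perp', np.dot(j1-j2,e))
g=m-.1*e;print('grip from tips',g,'from tail',ta+.09*e)
print('arm mids', T(190,115,.046),T(235,185,.046))
pr=lambda n,X,ob:print(n,proj('side',X),'seen',ob)
pr('pocket',[.5598,-.081,.026],((297+.5)/6-.5+250,(125.5)/6-.5+175))
pr('post top',[.5984,.0389,.092],(57.5/6-.5+250,108.5/6-.5+175))
pr('puck top',[.5916,.2036,.048],(65.5/4-.5+205,62.5/4-.5+235))
pr('jaw1',[*j1,.046],(78.5/5-.5+335,32.5/5-.5+140))
pr('jaw2',[*j2,.046],(175.5/5-.5+335,27.5/5-.5+140))
pr('block top',[.447,.140,.042],(370/1.25,317/1.25))
E
```

```text
tips [ 0.5341 -0.3834] [ 0.4816 -0.4192] gap 0.0635443939305428 tail [ 0.3988 -0.2507] L 0.18593617856673297 yaw -54.091567860585364 perp 0.0017944060299177381
grip from tips [ 0.44920084 -0.32030447] from tail [ 0.45158424 -0.32359598]
arm mids [ 0.4801 -0.3189] [ 0.4366 -0.3458]
pocket [299.3 194.8] seen (299.0833333333333, 195.41666666666666)
post top [260.1 192.1] seen (259.0833333333333, 192.58333333333334)
puck top [221.4 249. ] seen (220.875, 250.125)
jaw1 [350.6 145.1] seen (350.2, 146.0)
jaw2 [370.  143.8] seen (369.6, 145.0)
block top [297.5 252.6] seen (296.0, 253.6)
```

The measured points agree with the side view within about 1 px. I'm moving over the block with the fingers along its 28 mm side, a turn of about +133°.

```bash
python3 -m crank '[[1,1,1,0,0.13],[1,1,1,0,0.13],[1,1,1,0,0.13],[1,1,1,0,0.13],[1,1,1,0,0.13]]' 15
python3 -m crank '[[1,0.5,1,0,0.13],[1,0.5,1,0,0.13],[1,0.5,1,0,0.13],[1,0.5,1,0,0.13],[1,0.5,1,0,0.13]]'
python3 -m crank '[[1,0,1,0,0.11],[1,0,1,0,0.11],[1,0,1,0,0.11],[1,0,1,0,0.11],[1,0,1,0,0.11]]'
python3 -m crank '[[1,-0.13,0.83,-0.4,0],[1,-0.13,0.83,-0.4,0],[1,-0.13,0.83,-0.4,0],[1,-0.13,0.83,-0.4,0],[1,-0.13,0.83,-0.4,0]]'
cat >> h.py <<'E'
from scipy.spatial.transform import Rotation
def st():
    s=get_state(); y=Rotation.from_rotvec(s['tool_rot']).as_matrix()
    print('t',round(s['time'],2),'pos',np.round(s['position'],4),'ytool',np.degrees(np.arctan2(y[1,1],y[0,1])).round(1),'tilt',y[:,2].round(3),'w',round(s['grip_width'],3),'gf',round(s['grip_force'],1),'F',np.round(s['ft_force'],1),'q7',round(s['joint_positions'][6],2))
E
python3 -c 'from h import *;st()'
```

```text
time: 0.72
position: [0.376, -0.4231, 0.2225]
tool_rot: [-2.683, -1.634, -0.001]
ft_force: [0.8, -0.3, -0.5]
grip_width: 0.999
grip_force: 0.0
time: 1.35
position: [0.4746, -0.2234, 0.2226]
tool_rot: [1.813, 2.566, 0.001]
ft_force: [-0.4, 0.1, -0.6]
grip_width: 1.0
grip_force: 0.0
time: 1.98
position: [0.4732, -0.0262, 0.2226]
tool_rot: [0.849, 3.024, -0.001]
ft_force: [-0.2, -1.0, 0.7]
grip_width: 0.995
grip_force: 0.0
time: 2.6
position: [0.448, 0.1374, 0.1425]
tool_rot: [-0.855, -3.023, 0.001]
ft_force: [0.2, -0.2, 0.1]
grip_width: 0.998
grip_force: 0.0
t 2.6 pos [0.448  0.1374 0.1425] ytool 58.4 tilt [-0. -0. -1.] w 0.998 gf 0.0 F [ 0.2 -0.2  0.1] q7 0.65
```

```bash
python3 -m crank '[[0.7,-0.005,0.0125,-0.2,0.001],[0.7,-0.005,0.0125,-0.4,0.001],[0.7,-0.005,0.0125,-0.55,0.001],[0.7,-0.005,0.0125,-0.6,0.001],[0.7,-0.005,0.0125,-0.6,0.001]]'
python3 -m crank '[[0,0,0,0,0],[0,0,0,0,0],[0,0,0,0,0],[0,0,0,0,0]]' 15; python3 -c 'from h import *;st()'
python3 -m crank '[[0,0,0,0.1,0],[0,0,0,0.3,0],[0,0,0,0.5,0],[0,0,0,0.5,0]]'
python3 - <<'E'
from h import *
st(); snap('side','b1.png',crop=(240,170,380,290),s=5); 
E
```

```text
time: 3.22
position: [0.4469, 0.1407, 0.0228]
tool_rot: [-0.843, -3.026, 0.0]
ft_force: [0.1, 1.0, -0.4]
grip_width: 0.704
grip_force: 0.0
time: 3.72
position: [0.4465, 0.142, 0.0229]
tool_rot: [0.839, 3.027, 0.0]
ft_force: [0.7, -0.2, 1.1]
grip_width: 0.329
grip_force: 14.4
t 3.73 pos [0.4465 0.142  0.0229] ytool 59.0 tilt [ 0.001 -0.    -1.   ] w 0.329 gf 14.4 F [ 0.7 -0.2  1.1] q7 0.47
time: 4.22
position: [0.4485, 0.1426, 0.1253]
tool_rot: [0.838, 3.022, 0.002]
ft_force: [-0.0, 0.2, -1.1]
grip_width: 0.331
grip_force: 14.3
t 4.22 pos [0.4485 0.1426 0.1253] ytool 59.0 tilt [ 0.006 -0.    -1.   ] w 0.331 gf 14.3 F [-0.   0.2 -1.1] q7 0.62
```

View pics/b1.png

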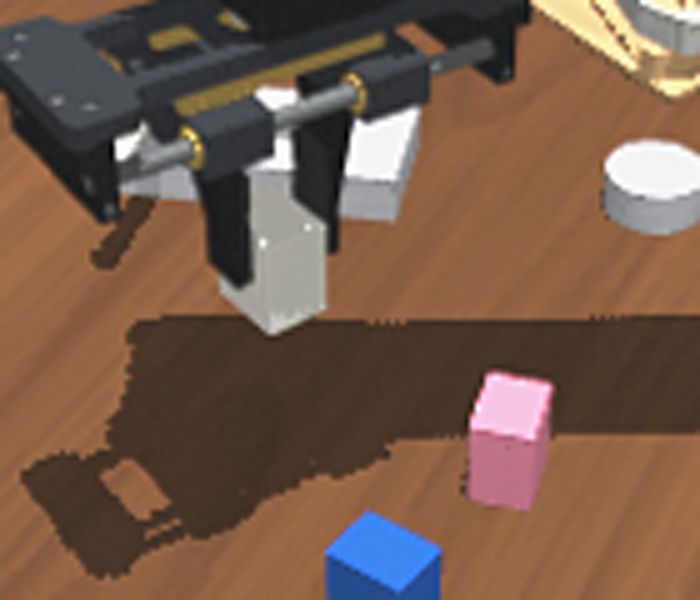

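The side view shows the white block held upright between the pads. Its bottom corners in the crop are about (222,290), (273,333) and (325,305). I'll work out its offset from the TCP.

```bash
python3 - <<'E'
from h import *
S=lambda u,v,z:at('side',240+(u+.5)/5-.5,170+(v+.5)/5-.5,z)[:2]
z=.1253-.0228
l,b,r=S(222,290,z),S(273,333,z),S(325,305,z)
print(l,b,r,np.linalg.norm(l-b),np.linalg.norm(r-b),'centre',(l+r)/2,'yaw edges',np.degrees(np.arctan2(*(l-b)[::-1])),np.degrees(np.arctan2(*(r-b)[::-1])))
tc=np.array([.4485,.1426]); x=np.array([np.cos(np.radians(-31)),np.sin(np.radians(-31))]); print('off along tool x',((l+r)/2-tc)@x, 'tool y',((l+r)/2-tc)@np.array([-x[1],x[0]]))
print('pocket by side',at('side',299.08,195.42,.026), at('side',260/1.25,0,.03)[:0])
E
```

```text
[0.4726 0.1456] [0.4411 0.161 ] [0.4309 0.1366] 0.035062943401830964 0.02644617174564213 centre [0.45175 0.1411 ] yaw edges -26.053495310490923 -112.68652667423025
off along tool x 0.0035583508396469254 tool y 0.0003881227924044936
pocket by side [ 0.5588 -0.078   0.026 ] []
```

```bash
python3 -m crank '[[0,0,-0.3,0.1,0.03],[0,0.05,-0.6,0.1,0.06],[0,0.1,-0.8,0.1,0.09],[0,0.2,-0.9,0.1,0.128],[0,0.2,-0.9,0.1,0.128]]'
python3 -m crank '[[0,0.2,-0.2,0,0],[0,0.34,-0.22,-0.1,0],[0,0.34,-0.22,-0.2,0],[0,0.34,-0.22,-0.2,0],[0,0.34,-0.22,-0.2,0]]'
python3 -c 'from h import *;st()'
```

```text
time: 4.9
position: [0.486, -0.0413, 0.1407]
tool_rot: [0.413, -3.112, -0.003]
ft_force: [-0.4, -0.4, -0.9]
grip_width: 0.332
grip_force: 14.3
time: 5.52
position: [0.5534, -0.0814, 0.1025]
tool_rot: [0.414, -3.113, -0.0]
ft_force: [-0.3, 0.6, -1.1]
grip_width: 0.332
grip_force: 14.5
t 5.53 pos [ 0.5534 -0.0814  0.1025] ytool 105.2 tilt [-0.001 -0.    -1.   ] w 0.332 gf 14.5 F [-0.3  0.6 -1.1] q7 1.75
```

```bash
python3 -m crank '[[0,0.02,0,-0.1,0],[0,0.02,0,-0.2,0],[0,0.02,0,-0.23,0],[0,0.02,0,-0.23,0]]'
python3 - <<'E'
from h import *
st(); snap('side','b2.png',crop=(260,165,340,225),s=8)
E
```

```text
time: 6.02
position: [0.5576, -0.0818, 0.0557]
tool_rot: [0.413, -3.113, -0.001]
ft_force: [0.3, 0.3, -0.3]
grip_width: 0.327
grip_force: 14.5
t 6.03 pos [ 0.5576 -0.0818  0.0557] ytool 105.1 tilt [-0.002  0.001 -1.   ] w 0.327 gf 14.5 F [ 0.3  0.3 -0.3] q7 1.71
```

View pics/b2.png

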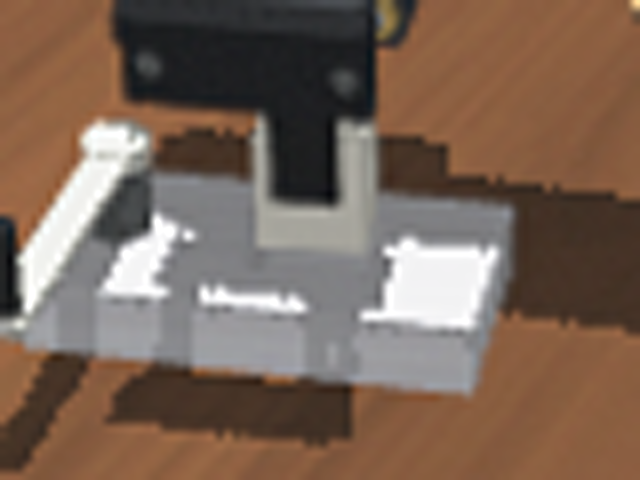

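```bash
python3 - <<'E'
from h import *
S=lambda u,v,z:at('side',260+(u+.5)/8-.5,165+(v+.5)/8-.5,z)[:2]
C=lambda u,v,z:at('side',250+(u+.5)/6-.5,175+(v-350+.5)/6-.5,z)[:2]
a,b=S(256,248,.033),S(370,254,.033)
yv=np.array([np.cos(np.radians(105.2)),np.sin(np.radians(105.2))]);xv=np.array([yv[1],-yv[0]])
print('near edge',a,b,np.linalg.norm(a-b),'yaw',np.degrees(np.arctan2(*(a-b)[::-1])))
bc=(a+b)/2-.014*yv; tc=np.array([.5576,-.0818]); print('block centre',bc,'off x,y',(bc-tc)@xv,(bc-tc)@yv)
p=np.array([C(*q,.026) for q in[(258,457),(347,464),(340,492),(247,492)]]);print(p.tolist())
for i in range(4):print(np.linalg.norm(p[i]-p[(i+1)%4]).round(4),end=' ')
pc=p.mean(0);print('pocket',pc,'block-pocket x,y',(bc-pc)@xv,(bc-pc)@yv)
# refine: comparator edges in both side images via corners: near right bottom corners
f=lambda u,v,z:at('side',u,v,z)[:2]
print('comp near-right top corner (side0, b2):',C(415,540,.026),S(477,328,.026), 'far right',C(445,445,.026),S(515,207,.026))
co=np.array([.574325,-.076875]);print('expected near/far right',co-.075*xv+.0375*yv,co-.075*xv-.0375*yv)
E
```

```text
near edge [ 0.5708 -0.0595] [ 0.5358 -0.0721] 0.03719892471564191 yaw 19.79887635452497
block centre [ 0.55697065 -0.07931023] off x,y 4.5455932022915176e-05 0.0025676773797126975
[[0.5814, -0.0837], [0.543, -0.0954], [0.5356, -0.0739], [0.572, -0.0567]]
0.0401 0.0227 0.0403 0.0286 pocket [ 0.558    -0.077425] block-pocket x,y -0.0014876283223198585 -0.001549394112147305
comp near-right top corner (side0, b2): [ 0.4904 -0.0544] [ 0.4907 -0.0576] far right [ 0.5106 -0.1284] [ 0.5101 -0.1285]
expected near/far right [ 0.49211667 -0.06035107] [ 0.51178086 -0.13272731]
```

```bash
python3 -m crank '[[0,0.0065,0.005,-0.02,0],[0,0.0065,0.005,-0.04,0],[0,0.0065,0.005,-0.06,0],[0,0.0065,0.005,-0.06,0]]' ; python3 -c 'from h import *;st()'
```

```text
time: 6.58
position: [0.5592, -0.081, 0.0442]
tool_rot: [0.413, -3.114, -0.001]
ft_force: [-0.5, 0.6, -1.9]
grip_width: 0.326
grip_force: 14.5
t 6.58 pos [ 0.5592 -0.081   0.0442] ytool 105.1 tilt [-0.001  0.    -1.   ] w 0.326 gf 14.5 F [-0.5  0.6 -1.9] q7 1.7
```

```bash
python3 -m crank '[[0,0,0,-0.03,0],[0,0,0,-0.05,0],[0,0,0,-0.063,0],[0,0,0,-0.063,0]]' ; python3 -c 'from h import *;st()'
```

```text
time: 7.08
position: [0.5593, -0.081, 0.0317]
tool_rot: [0.413, -3.114, -0.0]
ft_force: [0.4, 0.4, -0.0]
grip_width: 0.326
grip_force: 14.5
t 7.08 pos [ 0.5593 -0.081   0.0317] ytool 105.1 tilt [-0.  0. -1.] w 0.326 gf 14.5 F [ 0.4  0.4 -0. ] q7 1.69
```

```bash
python3 -m crank '[[0.6,0,0,0,0],[0.6,0,0,0,0],[0.6,0,0,0.15,0],[0.6,0,0,0.4,0],[0.6,0,0,0.6,0]]'; python3 -m crank '[[0.6,0.1,0.3,0,0],[0.6,0.2,0.6,0,0],[0.6,0.2,0.6,0,0],[0.6,0.2,0.6,0,0]]'
python3 - <<'E'
from h import *
st(); snap('side','b3.png'); snap('top','t3.png')
a=cv2.imread('pics/b3.png')[160:220,240:340]; b=cv2.imread('pics/t3.png')[130:200,280:380]
A=np.zeros((600,700,3),np.uint8); A[:360,:600]=cv2.resize(a,None,fx=6,fy=6,interpolation=2)
A[360:600,:343]=cv2.resize(b,(343,240),interpolation=2); cv2.imwrite('pics/c3.png',A)
E
```

```text
time: 7.7
position: [0.56, -0.0809, 0.1541]
tool_rot: [-0.413, 3.113, -0.001]
ft_force: [1.0, 0.1, -0.4]
grip_width: 0.601
grip_force: 0.0
time: 8.2
position: [0.5995, 0.0391, 0.1519]
tool_rot: [0.415, -3.114, 0.001]
ft_force: [0.0, -0.6, 0.3]
grip_width: 0.599
grip_force: 0.0
t 8.2 pos [0.5995 0.0391 0.1519] ytool 105.2 tilt [-0. -0. -1.] w 0.599 gf 0.0 F [ 0.  -0.6  0.3] q7 1.52
```

View pics/c3.png

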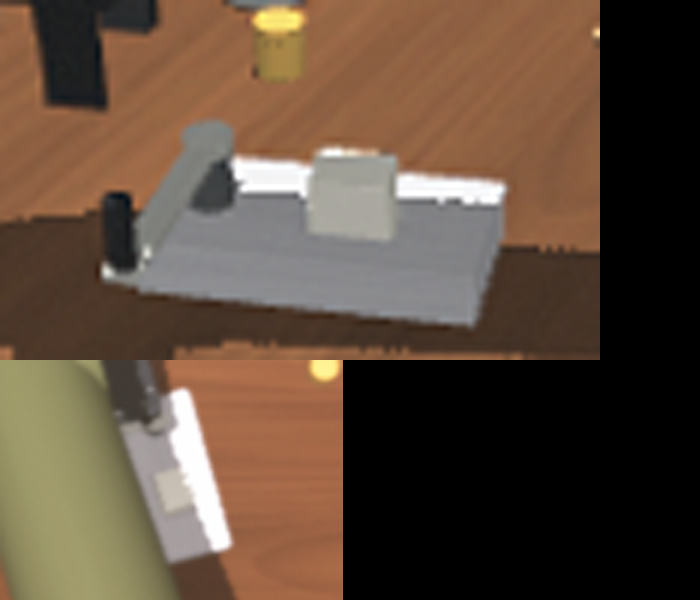

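The block sits in the pocket, with only about 24 mm showing above the base. Next I'll grip the post.

```bash
python3 -m crank '[[0.6,0,0,-0.2,0],[0.6,0,0,-0.4,0],[0.6,0,0,-0.42,0],[0,0,0,-0.42,0],[0,0,0,-0.42,0]]' 6;python3 -m crank '[[0,0,0,0,0],[0,0,0,0,0]]'; python3 -c 'from h import *;st()'
```

```text
time: 8.93
position: [0.601, 0.0388, 0.07]
tool_rot: [-0.411, 3.111, -0.001]
ft_force: [0.4, 0.3, -0.2]
grip_width: 0.456
grip_force: 0.0
time: 9.18
position: [0.6, 0.039, 0.0687]
tool_rot: [-0.413, 3.113, -0.0]
ft_force: [0.5, -0.0, 1.0]
grip_width: 0.23
grip_force: 0.0
t 9.18 pos [0.6    0.039  0.0687] ytool 105.1 tilt [ 0.001 -0.    -1.   ] w 0.23 gf 0.0 F [ 0.5 -0.   1. ] q7 1.47
```

```bash
python3 -m crank '[[0,0,0,0,0],[0,0,0,0,0],[0,0,0,0,0]]'; python3 -c 'from h import *;st()'
```

```text
time: 9.55
position: [0.5997, 0.0393, 0.0683]
tool_rot: [-0.413, 3.114, 0.0]
ft_force: [0.0, 0.8, 2.3]
grip_width: 0.137
grip_force: 6.0
t 9.55 pos [0.5997 0.0393 0.0683] ytool 105.1 tilt [ 0.  0. -1.] w 0.137 gf 6.0 F [0.  0.8 2.3] q7 1.47
```

Gripped at 12 mm, which matches the post. Now swing along the arc.

```bash
python3 -m crank '[[0,-0.093,-0.032,0,0],[0,-0.18,-0.08,0,0],[0,-0.266,-0.157,0,0],[0,-0.333,-0.249,0,0],[0,-0.38,-0.353,0,0]]'; python3 -m crank '[[0,-0.022,-0.112,0,0],[0,-0.022,-0.204,0,0],[0,-0.005,-0.296,0,0],[0,0,-0.317,0,0],[0,0,-0.317,0,0]]'; python3 -c 'from h import *;st()'
```

```text
time: 10.18
position: [0.5203, -0.0295, 0.0674]
tool_rot: [0.416, -3.109, -0.004]
ft_force: [-3.2, 2.4, 1.9]
grip_width: 0.135
grip_force: 6.0
time: 10.8
position: [0.5213, -0.0908, 0.0672]
tool_rot: [0.414, -3.109, -0.011]
ft_force: [-9.3, 9.0, 5.4]
grip_width: 0.14
grip_force: 6.0
t 10.8 pos [ 0.5213 -0.0908  0.0672] ytool 105.2 tilt [-0.006  0.007 -1.   ] w 0.14 gf 6.0 F [-9.3  9.   5.4] q7 1.78
```

```bash
python3 -m crank '[[0.5,0,0,0,0],[0.5,0,0,0,0],[0.5,0,0,0.2,0],[0.5,0,0,0.4,0],[0.5,0,0,0.5,0]]'; python3 -m crank '[[1,-0.1,-0.3,0,-0.03],[1,-0.2,-0.6,0,-0.06],[1,-0.35,-0.9,0,-0.09],[1,-0.35,-1,0,-0.12],[1,-0.35,-1,0,-0.14]]';python3 -m crank '[[1,0,-0.15,0,-0.025],[1,0,-0.15,0,-0.052],[1,0,-0.15,0,-0.052]]'
python3 - <<'E'
from h import *
st(); snap('side','b4.png'); snap('top','t4.png')
a=cv2.imread('pics/b4.png')[130:230,240:400]
cv2.imwrite('pics/c4.png',cv2.resize(a,None,fx=5,fy=5,interpolation=2))
E
```

```text
time: 11.42
position: [0.5262, -0.096, 0.171]
tool_rot: [-0.411, 3.109, -0.004]
ft_force: [0.5, 0.5, 0.0]
grip_width: 0.489
grip_force: 0.0
time: 12.05
position: [0.4531, -0.2998, 0.1684]
tool_rot: [0.968, 2.986, -0.003]
ft_force: [-0.0, 1.1, 0.6]
grip_width: 0.959
grip_force: 0.0
time: 12.42
position: [0.4542, -0.3263, 0.1684]
tool_rot: [1.424, 2.798, -0.001]
ft_force: [0.2, 0.1, 0.6]
grip_width: 1.002
grip_force: 0.0
t 12.43 pos [ 0.4542 -0.3263  0.1684] ytool 36.0 tilt [ 0.002 -0.001 -1.   ] w 1.002 gf 0.0 F [0.2 0.1 0.6] q7 1.12
```

View pics/c4.png

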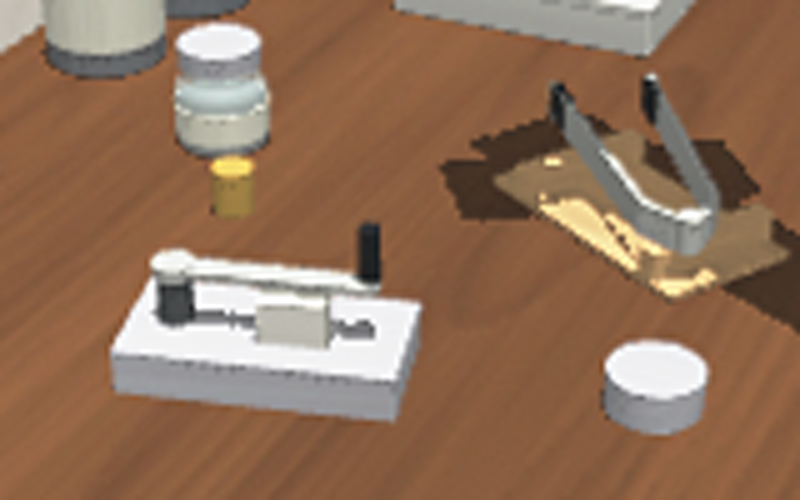

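The lever lies shut across the seated block. The tongs on the rest are undisturbed. Now I descend on the tongs and take them lightly.

```bash
python3 -m crank '[[1,-0.019,0.02,-0.2,0],[1,-0.019,0.02,-0.4,0],[1,-0.019,0.02,-0.6,0],[1,-0.019,0.02,-0.757,0],[1,-0.019,0.02,-0.757,0]]' 15; python3 -c 'from h import *;st()'
python3 -m crank '[[0.585,0,0,0,0],[0.585,0,0,0,0],[0.585,0,0,0,0],[0.585,0,0,0,0],[0.585,0,0,0,0]]';python3 -c 'from h import *;st()'
```

```text
time: 13.15
position: [0.4482, -0.3196, 0.0145]
tool_rot: [-1.421, -2.797, -0.002]
ft_force: [0.2, 0.3, -0.1]
grip_width: 0.998
grip_force: 0.0
t 13.15 pos [ 0.4482 -0.3196  0.0145] ytool 36.1 tilt [-0.003  0.003 -1.   ] w 0.998 gf 0.0 F [ 0.2  0.3 -0.1] q7 1.04
time: 13.78
position: [0.4503, -0.3213, 0.0172]
tool_rot: [1.426, 2.798, -0.0]
ft_force: [-0.8, -0.3, 2.6]
grip_width: 0.603
grip_force: 4.0
t 13.78 pos [ 0.4503 -0.3213  0.0172] ytool 36.0 tilt [ 0.001 -0.001 -1.   ] w 0.603 gf 4.0 F [-0.8 -0.3  2.6] q7 1.04
```

```bash
python3 -m crank '[[0.585,0,0,0.03,0],[0.585,0,0,0.1,0],[0.585,0,0,0.25,0],[0.585,0,0,0.45,0],[0.585,0,0,0.6,0]]';python3 -m crank '[[0.585,0,0,0,0],[0.585,0,0,0,0]]';python3 - <<'E'
from h import *
st(); snap('side','b5.png',crop=(300,90,420,190),s=5)
E
```

```text
time: 14.4
position: [0.4502, -0.3212, 0.1391]
tool_rot: [1.426, 2.797, -0.001]
ft_force: [0.5, -0.4, -1.2]
grip_width: 0.587
grip_force: 3.2
time: 14.65
position: [0.4492, -0.3208, 0.1361]
tool_rot: [-1.427, -2.798, -0.0]
ft_force: [-0.0, -0.2, -1.4]
grip_width: 0.588
grip_force: 3.2
t 14.65 pos [ 0.4492 -0.3208  0.1361] ytool 36.0 tilt [-0.001  0.    -1.   ] w 0.588 gf 3.2 F [-0.  -0.2 -1.4] q7 1.11
```

View pics/b5.png

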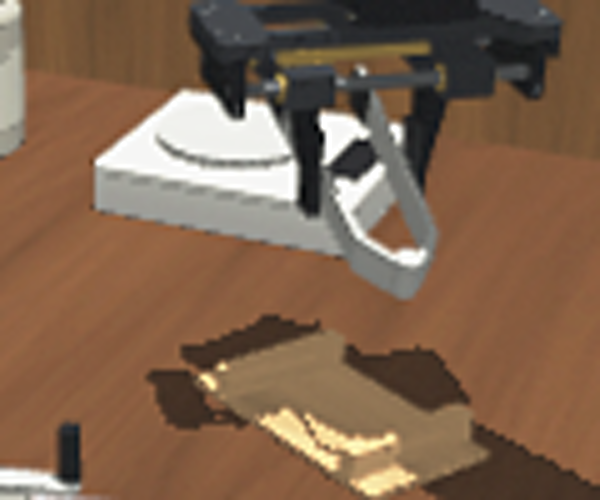

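The tongs are lifted, with the tail's top rim at about (408,255) and the far jaw's tip at about (362,72) in the crop. I'll check for droop.

```bash
python3 - <<'E'
from h import *
g=np.array([.4495,-.321]);e=np.array([.586,-.810]);y=np.array([.81,.586])
for z in(.155,.165,.175):
  for n,p in(('tail',g-.088*e),('jawR',g+.1*e-.0245*y)):
    q=proj('side',[*p,z]); print(z,n,((q-[300,90]+.5)*5-.5).round(0))
E
```

```text
0.155 tail [413. 234.]
0.155 jawR [353. 107.]
0.165 tail [414. 217.]
0.165 jawR [354.  92.]
0.175 tail [416. 200.]
0.175 jawR [355.  76.]
```

```bash
python3 - <<'E'
from h import *
g=np.array([.4505,-.322]);e=np.array([.586,-.810]);y=np.array([.81,.586])
for n,p in(('tail',g-.088*e),('jawR',g+.1*e-.0275*y),('jawL',g+.1*e+.0275*y)):
    q=proj('side',[*p,.046]); print('rest',n,((q-[240,130]+.5)*5-.5).round(0))
a=cv2.imread('pics/raw_b4.png') if 0 else cv2.imread('pics/b4.png')
A=np.vstack([cv2.resize(a[140:185,340:400],(600,450)[::1],interpolation=2)])
b=cv2.imread('pics/raw_b5.png')[100:155,350:400]
cv2.imwrite('pics/c5.png',np.hstack([cv2.resize(A,(400,300)),cv2.resize(b,(364,400))[:300*1] if 0 else cv2.copyMakeBorder(cv2.resize(A*0,(1,300)),0,0,0,0,0)]) if 0 else np.hstack([cv2.copyMakeBorder(cv2.resize(a[140:185,340:400],None,fx=7,fy=7,interpolation=2),0,70,0,0,0),cv2.resize(b,None,fx=7,fy=7,interpolation=2)]))
E
```

```text
rest tail [694. 214.]
rest jawR [644.  70.]
rest jawL [561.  77.]
```

View pics/c5.png

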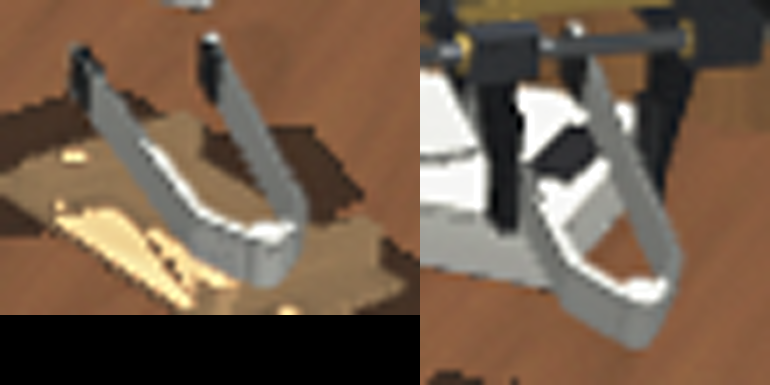

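Baseline and lifted views side by side confirm that the tongs pitched tail-down by about 10° when lifted, so the centre of mass lies behind the grip. I'll read the wrist moment to find it, then lay them back and regrip nearer the tail.

```bash
for i in 1 2 3; do python3 -c 'from h import *
s=get_state();t=s["torque"];e=np.array([.586,-.81]);F=.085*9.81
print(np.round(t,4),"Fz",s["ft_force"][2].round(2),"com along e (mm)",1000*np.dot([t[1],-t[0]],e)/F)'; python3 -m crank '[[0.585,0,0,0,0]]' >/dev/null; done
```

```text
[ 0.0263 -0.1797 -0.0326] Fz -0.77 com along e (mm) -100.67913394215314
[ 0.0306 -0.1449 -0.0197] Fz -1.25 com along e (mm) -72.07942781454526
[-0.0272 -0.1376 -0.0167] Fz -1.37 com along e (mm) -123.13716905646616
```

```bash
python3 -m crank '[[0.585,0,0,-0.2,0],[0.585,0,0,-0.4,0],[0.585,0,0,-0.5,0],[0.585,0,0,-0.55,0],[0.585,0,0,-0.6,0]]';python3 -m crank '[[0.585,0,0,0,0],[0.85,0,0,0,0],[0.85,0,0,0,0],[0.85,0,0,0,0]]';python3 -c 'from h import *;st()'
python3 -m crank '[[0.85,-0.02,0.03,0,0],[0.85,-0.041,0.057,0,0],[0.85,-0.041,0.057,0,0]]';python3 - <<'E'
from h import *
st(); snap('side','b6.png'); snap('top','t6.png')
s0=cv2.imread('pics/b4.png'); s1=cv2.imread('pics/b6.png')
# jaw tips: template match of dark jaws + tail region
for nm,(x0,y0,x1,y1) in {'jawL':(347,143,358,156),'jawR':(366,141,375,156),'tail':(368,165,386,183)}.items():
    r=cv2.matchTemplate(s1[y0-15:y1+15,x0-15:x1+15],s0[y0:y1,x0:x1],cv2.TM_CCOEFF_NORMED); _,m,_,p=cv2.minMaxLoc(r); print(nm,m,np.array(p)-15)
E
```

```text
time: 15.7
position: [0.4506, -0.3216, 0.0172]
tool_rot: [1.426, 2.797, -0.001]
ft_force: [-1.8, -0.8, 3.2]
grip_width: 0.585
grip_force: 2.6
time: 16.2
position: [0.45, -0.3212, 0.017]
tool_rot: [1.426, 2.798, -0.0]
ft_force: [-0.6, 0.4, 0.0]
grip_width: 0.814
grip_force: 0.0
t 16.2 pos [ 0.45   -0.3212  0.017 ] ytool 36.0 tilt [ 0.001 -0.001 -1.   ] w 0.814 gf 0.0 F [-0.6  0.4  0. ] q7 1.04
time: 16.58
position: [0.441, -0.3089, 0.0165]
tool_rot: [-1.426, -2.799, 0.0]
ft_force: [0.4, -0.4, 0.7]
grip_width: 0.851
grip_force: 0.0
t 16.57 pos [ 0.441  -0.3089  0.0165] ytool 36.0 tilt [-0.  0. -1.] w 0.851 gf 0.0 F [ 0.4 -0.4  0.7] q7 1.03
jawL 0.49491316080093384 [ 6 12]
jawR 0.6232893466949463 [0 1]
tail 0.9336236119270325 [0 0]
```

```bash
python3 -m crank '[[0.56,0,0,0,0],[0.56,0,0,0,0],[0.56,0,0,0,0],[0.56,0,0,0,0],[0.56,0,0,0,0]]';python3 -c 'from h import *;st()'
python3 -m crank '[[0.56,0,0,0.02,0],[0.56,0,0,0.08,0],[0.56,0,0,0.2,0],[0.56,0,0,0.3,0],[0.56,0,0,0.3,0]]';python3 -m crank '[[0.56,0,0,0,0],[0.56,0,0,0,0]]';python3 - <<'E'
from h import *
st(); snap('side','b7.png')
s0=cv2.imread('pics/b6.png'); s1=cv2.imread('pics/b7.png')
T=np.array([.3988,-.2507,.046]); print('expected tail shift',proj('side',T+[-.001,.001,.06])-proj('side',T))
x0,y0,x1,y1=368,165,386,183
r=cv2.matchTemplate(s1[y0-45:y1+25,x0-25:x1+25],s0[y0:y1,x0:x1],cv2.TM_CCOEFF_NORMED); _,m,_,p=cv2.minMaxLoc(r); print(m,np.array(p)-[25,45])
E
```

```text
time: 17.3
position: [0.4415, -0.3096, 0.0165]
tool_rot: [1.427, 2.799, 0.0]
ft_force: [0.9, -0.5, 0.5]
grip_width: 0.569
grip_force: 4.1
t 17.3 pos [ 0.4415 -0.3096  0.0165] ytool 36.0 tilt [ 0.  0. -1.] w 0.569 gf 4.1 F [ 0.9 -0.5  0.5] q7 1.03
time: 17.92
position: [0.4429, -0.3106, 0.0789]
tool_rot: [1.425, 2.795, -0.002]
ft_force: [-0.0, 0.9, -1.1]
grip_width: 0.559
grip_force: 4.0
time: 18.18
position: [0.4409, -0.3092, 0.0756]
tool_rot: [-1.426, -2.797, -0.001]
ft_force: [0.3, 0.3, -0.9]
grip_width: 0.561
grip_force: 4.0
t 18.18 pos [ 0.4409 -0.3092  0.0756] ytool 36.0 tilt [-0.001  0.001 -1.   ] w 0.561 gf 4.0 F [ 0.3  0.3 -0.9] q7 1.07
expected tail shift [  2.1 -19.1]
0.6107538938522339 [  1 -19]
```

The tongs hang level now (tail shift as predicted). Carry them gently towards the sample, turning to yaw 40°.

```bash
python3 -m crank '[[0.56,0.02,0.02,0.05,0.01],[0.56,0.08,0.1,0.15,0.025],[0.56,0.15,0.2,0.23,0.04],[0.56,0.23,0.32,0.29,0.055],[0.56,0.3,0.44,0.3,0.07]]'>/dev/null
python3 -m crank '[[0.56,0,0.14,0,0.015],[0.56,0,0.28,0,0.03],[0.56,0,0.42,0,0.045],[0.56,0,0.56,0,0.06],[0.56,0,0.7,0,0.075]]'>/dev/null
python3 -m crank '[[0.56,0,0.14,0,0.015],[0.56,0,0.28,0,0.03],[0.56,0,0.42,0,0.045],[0.56,0,0.56,0,0.06],[0.56,0,0.7,0,0.075]]'>/dev/null
python3 -m crank '[[0.56,0.01,0.12,0,0.015],[0.56,0.03,0.23,0,0.03],[0.56,0.05,0.32,0,0.038],[0.56,0.065,0.37,0,0.041],[0.56,0.07,0.4,0,0.041]]'>/dev/null
python3 -m crank '[[0.56,0,0,0,0],[0.56,0,0,0,0]]'>/dev/null
python3 - <<'E'
from h import *
st(); snap('side','b8.png'); snap('top','t8.png')
E
```

```text
t 20.98 pos [0.5156 0.1375 0.1365] ytool 129.9 tilt [-0.    -0.001 -1.   ] w 0.564 gf 4.0 F [-0.5  0.2 -1.4] q7 1.76
```

```bash
python3 - <<'E'
from h import *
s=cv2.imread('pics/b8.png')
p=np.radians(39.9);e=np.array([np.cos(p),np.sin(p)]);y=np.array([-e[1],e[0]]);t=np.array([.5156,.1375])
jc=t+.101*e; dz=.1365-.0165
P=lambda a,b,z:proj('side',[*(jc+a*e+b*y),z])
for n,b in(('L',.020),('R',-.020)):
    print(n,'front top/bot',P(.015,b,.046+dz),P(.015,b,.024+dz),'back top/bot',P(-.015,b,.046+dz),P(-.015,b,.024+dz))
print('puck top',proj('side',[.5915,.2036,.048]))
u,v=P(0,0,.035+dz).astype(int); print(u,v)
w=s[v-22:v+24,u-34:u+34]; g=w.max(2); sp=w.max(2).astype(int)-w.min(2)
for i in range(w.shape[0]): print(v-22+i,''.join('#' if g[i,j]<60 else ('o' if sp[i,j]<35 and g[i,j]>100 else ('+' if sp[i,j]<25 else '.')) for j in range(w.shape[1])))
E
```

```text
L front top/bot [205.  207.9] [206.8 217.4] back top/bot [221.4 205.6] [222.9 215.1]
R front top/bot [204.8 196.6] [206.5 206. ] back top/bot [220.5 194.5] [222.  203.8]
puck top [221.5 249. ]
213 205
183 oooooooooooooooooooooooooooooo....................................++
184 oooooooooooooooooooooooooooooo....................................+#
185 ooooooooooooooooooooooooooooo......................................#
186 ..oooooooooooooooooooooooooo.......................................#
187 ......oooooooooooooooooooo.........................................#
188 .........oooooooooo..o.............................................+
189 ...................................................................+
190 ...................................................................+
191 ..............................................................ooooo+
192 .......................................................ooooooooooooo
193 .................................................ooooooooooooooooooo
194 ........................................oooooooooooooooooooooooooooo
195 ...................
[... 1758 characters left out ...]
....oo++++oo...............................
220 .............................oo.....................................
221 ....................................................................
222 ....................................................................
223 ....................................................................
224 ....................................................................
225 ....................................................................
226 ....................................................................
227 ....................................................................
228 ....................................................................
```

```bash
cat >> h.py <<'E'
def asc(im,u,v,du,dv,step=1):
    w=im[v-dv:v+dv,u-du:u+du]; g=w.max(2); sp=g.astype(int)-w.min(2)
    print('cols from',u-du)
    for i in range(w.shape[0]): print(v-dv+i,''.join('#' if g[i,j]<60 else ('o' if sp[i,j]<35 and g[i,j]>100 else ('+' if sp[i,j]<25 else '.')) for j in range(w.shape[1])))
E
python3 - <<'E'
from h import *
s=cv2.imread('pics/t8.png')
p=np.radians(39.9);e=np.array([np.cos(p),np.sin(p)]);y=np.array([-e[1],e[0]]);t=np.array([.5156,.1375])
jc=t+.097*e; dz=.12
P=lambda a,b,z:proj('top',[*(jc+a*e+b*y),z])
for n,b in(('L',.020),('R',-.020)): print(n,'front top',P(.015,b,.046+dz),'back top',P(-.015,b,.046+dz))
print('puck top',proj('top',[.5915,.2036,.048]))
u,v=P(0,0,.046+dz).astype(int); asc(s,u+5,v,32,20)
E
```

```text
L front top [223.8 151.6] back top [230.5 159.7]
R front top [234.8 142.6] back top [241.5 150.6]
puck top [239.  157.5]
cols from 205
131 ................................................................
132 ................................................................
133 ................................................................
134 ................................................................
135 .....................................+..........................
136 ................................................................
137 ................................................................
138 .......................................+........................
139 ................................................................
140 ........................................+.......................
141 .........................................+......................
142 .........................................+.....................+
143 ..........................................+...................++
144 ..........................................++.................+++
[... 1094 characters left out ...]
##########
161 ..................................................+++###########
162 ...................................................++###########
163 ...................................................+++##########
164 ....................................................++##########
165 ....................................................++##########
166 .....................................................++#########
167 .....................................................++#########
168 ......................................................+#########
169 ......................................................+#########
170 o......................................................+########
```

```bash
python3 - <<'E'
from h import *
a=cv2.imread('pics/t8.png').astype(int); s=a.max(2); d=s-a.min(2)
print('max channel /16 (hex);  cols 214..256'); 
for v in range(136,168): print(v,''.join('%x'%(s[v,u]//16) for u in range(214,257)),' ',''.join('%x'%min(15,d[v,u]//8) for u in range(214,257)))
E
```

```text
max channel /16 (hex);  cols 214..256
136 9999999999877766678888888865446899999999999   bbbbbbbbaa8655444555556665433369aaaaaaaaaaa
137 9999999887777777667888888876654689999999999   bbbbbbaa8655555544555666665443369aaaaaaaaaa
138 9999888776777777767888888887654579999999999   aaaaa9876555555554556666666543248aaaaaabaaa
139 9988877777777788777888899988765468999999999   aaa9876555555555545566666665543369aaaababaa
140 9987777777778888877789999998765446899999999   aa986555555555555555666666655432369aaaabaaa
141 8877777777788888877788999998766545799999999   98655555555555565545566666665443248aaabaaaa
142 7777777778888888887678999998876544689999999   655555555555556665545666666655432369abbbbbb
143 7777778888888888888778899999876654579999999   555555555556566666555566666665443247abbbbbb
144 7777788888888888998778899999887664468999999   5555555555566666666555666666665442359aabbbb
145 7778888888888889999877889999987665445688999   555555555566666666665556666666544323579aabb
146 7888888888889899999987889999988766444456899   55555566666666666666555666666655442234679aa
147 888888888889999999999878
[... 1245 characters left out ...]
666666666666666665666666565566666666654322
161 9abbbbbbbaaaa9988888888888888899aaaaaa97544   6666666666666666555665566565556666666664322
162 8abbbbbaaaa998888888888888888889aaaabba8644   5666666666666655565666555555556666666665432
163 79abbaaaa99888888888888888888889aabbbbba754   4666666666665666656666555565555666666666533
164 68aaaaa9998888888888888888888779abbbbbba864   4566666666665565555665555555555566666666543
165 668aa9999888888888888888888877789abbbbaa985   4456666666666655655666655555555566666666654
166 657999998888888888888888888877778abbaaaaa86   4456666666666666555665555555555556666666654
167 7568999898888888888888888888777779aaaaaa997   5445666666666666555565555555555555666666665
```

```bash
python3 -m crank '[[0.56,0,0,-0.08,0],[0.56,0,0,-0.2,0],[0.56,0.0075,0.02,-0.32,0],[0.56,0.0075,0.02,-0.42,0],[0.56,0.0075,0.02,-0.45,0]]'>/dev/null
python3 -m crank '[[0.56,0,0,0,0],[0.56,0,0,0,0]]'>/dev/null
python3 - <<'E'
from h import *
st(); snap('side','b9.png'); s=cv2.imread('pics/b9.png'); s0=cv2.imread('pics/raw_side0.png')
t=get_state()['position']
p=np.radians(39.9);e=np.array([np.cos(p),np.sin(p)]);y=np.array([-e[1],e[0]])
jc=t[:2]+.097*e; z=t[2]+.0075
P=lambda a,b,z:proj('side',[*(jc+a*e+b*y),z])
for n,b in(('L',.020),('R',-.020)): print(n,'front top/bot',P(.015,b,z+.022),P(.015,b,z),'back',P(-.015,b,z+.022),P(-.015,b,z))
u,v=P(0,0,z+.008).astype(int); asc(s,u+2,v+5,26,24); asc(s0,u+2,v+18,20,16)
E
```

```text
t 21.95 pos [0.5177 0.1425 0.0474] ytool 129.9 tilt [ 0.001  0.    -1.   ] w 0.557 gf 4.0 F [ 0.3 -0.2 -0.3] q7 1.66
L front top/bot [211.6 245.7] [213.3 254.1] back [227.  243.2] [228.4 251.6]
R front top/bot [211.2 233.5] [212.7 241.8] back [225.9 231.3] [227.3 239.5]
cols from 195
224 ....................................................
225 ....................................................
226 ....................................................
227 ....................................................
228 ................................................oooo
229 .........................................ooooooooooo
230 ..................................oooooooooooooooooo
231 ..........................oooooooooooooooooooooooooo
232 ...................ooooo+##o+#+ooooooooooooooooooooo
233 ...............ooooo+++##+#####ooooooooooooooooooooo
234 ...............o+##############ooooooooooooooooooooo
235 ................+##############ooooooooooooooooooooo
236 ................o##############+oooooooooooooooooooo
237 ................o##############+oooooooooooooooooooo
238 .............
[... 2674 characters left out ...]
oooooooooooo+#ooo........
262 ...............ooooooooooo+##oooo.......
263 .............oo++ooooooo++###oooo.......
264 .............oo+##++++++####+oooo.......
265 ............ooo+#++#++++#++#ooooo.......
266 ............ooo++#+++++++##+oooo+.......
267 ............oooo++#+#####++oooo++.......
268 ............+oooo++++++++oooooo+........
269 .............ooooooooooooooooo+.........
270 .............+oooooooooooooo++..........
271 ..............++oooooooooo+++...........
272 ...............+++++oo+++++.............
273 ..................++++++................
274 ........................................
275 ........................................
276 ........................................
```

The R jaw matches the model closely: it is level, with the jaws 97 mm ahead of the TCP. The sample sits within about 1–2 mm of the jaws' middle. Descend.

```bash
python3 -m crank '[[0.56,0,0.005,-0.03,0],[0.56,0,0.005,-0.06,0],[0.56,0,0.005,-0.09,0],[0.56,0,0.005,-0.12,0],[0.56,0,0.005,-0.148,0]]'
python3 -m crank '[[0.56,0,0,0,0],[0.56,0,0,0,0]]'>/dev/null
python3 - <<'E'
from h import *
st(); snap('side','b10.png'); s=cv2.imread('pics/b10.png'); asc(s,221,257,24,20)
E
```

```text
time: 22.62
position: [0.5169, 0.1434, 0.0165]
tool_rot: [1.073, -2.952, -0.0]
ft_force: [-0.7, -0.1, -0.8]
grip_width: 0.559
grip_force: 4.0
t 22.88 pos [0.5171 0.1435 0.0171] ytool 129.9 tilt [ 0.  0. -1.] w 0.561 gf 4.0 F [-0.1  0.4 -0.9] q7 1.63
cols from 197
237 ................................................
238 ................................................
239 .............................................+++
240 ............................................oooo
241 .....................................ooooooooooo
242 ...............................ooooooooooooooooo
243 ........................oooo++oooooooooooooooooo
244 .................ooooo+++++###+ooooooooooooooooo
245 ...............oo+##++ooooooo##ooooooooooooooooo
246 ................+##+oooooooooo+ooooooooooooooooo
247 ................+#oooooooooooooooooooooooooooooo
248 ................+ooooooooooooooooooooooooooooooo
249 ................oooooooooooooooooooooooooooo.o+.
250 .................oooooooooooooooooooo...........
251 .................ooooooooooooooo................
252 .................oooooooooooooo......
[... 583 characters left out ...]
ooooooooooo
264 .................o+#############+oooooooooo.....
265 ................oo+#############+ooooo..........
266 ................ooo############+oooo+...........
267 ................ooo#######+o+oooooo++...........
268 ................ooo+++o+oo+++oooooo+............
269 .................oooooooooooooo++++.............
270 .................+ooooooo+++++++++..............
271 ..................++++++++++++++++..............
272 ...................+++++++++++++................
273 .....................+++++++++..................
274 ................................................
275 ................................................
276 ................................................
```

```bash
python3 -m crank '[[0.53,0,0,0,0],[0.5,0,0,0,0],[0.45,0,0,0,0],[0.3,0,0,0,0],[0,0,0,0,0]]' 18;python3 -c 'from h import *;st()'
python3 -m crank '[[0,0,0,0,0],[0,0,0,0,0]]' ;python3 -c 'from h import *;st()'
```

```text
time: 23.55
position: [0.5172, 0.1434, 0.0171]
tool_rot: [-1.073, 2.953, 0.0]
ft_force: [0.1, -0.3, -0.4]
grip_width: 0.506
grip_force: 18.0
t 23.55 pos [0.5172 0.1434 0.0171] ytool 129.9 tilt [ 0.  0. -1.] w 0.506 gf 18.0 F [ 0.1 -0.3 -0.4] q7 1.63
time: 23.8
position: [0.5172, 0.1434, 0.0171]
tool_rot: [-1.073, 2.952, -0.0]
ft_force: [0.2, -0.6, -0.3]
grip_width: 0.506
grip_force: 18.0
t 23.8 pos [0.5172 0.1434 0.0171] ytool 129.9 tilt [ 0.  0. -1.] w 0.506 gf 18.0 F [ 0.2 -0.6 -0.3] q7 1.63
```

The width of 44 mm matches the expected angle with the sample between the jaws. Lift and carry.

```bash
python3 -m crank '[[0,0,0,0.05,0],[0,0,0,0.15,0],[0,0,0,0.27,0],[0,0,0,0.4,0],[0,0,0,0.5,0]]'>/dev/null;python3 -m crank '[[0,0,0,0.1,0],[0,0,0,0.18,0],[0,0,0,0.215,0],[0,0,0,0.215,0],[0,0,0,0.215,0]]'
python3 - <<'E'
from h import *
st(); snap('side','b11.png'); s=cv2.imread('pics/b11.png'); t=get_state()['position']
p=np.radians(39.9);e=np.array([np.cos(p),np.sin(p)]); jc=t[:2]+.097*e
u,v=proj('side',[*jc,t[2]+.0185]).astype(int);print(u,v); asc(s,u,v,24,16)
E
```

```text
time: 25.05
position: [0.5165, 0.1432, 0.1592]
tool_rot: [1.072, -2.951, -0.001]
ft_force: [-0.6, -0.2, -1.5]
grip_width: 0.503
grip_force: 18.0
t 25.05 pos [0.5165 0.1432 0.1592] ytool 129.9 tilt [-0.001 -0.    -1.   ] w 0.503 gf 18.0 F [-0.6 -0.2 -1.5] q7 1.77
211 197
cols from 187
181 ooooooooooooooooooooooo.........................
182 ooooooooooooooooooooooo.........................
183 oooooooooooooooooooooo..........................
184 oooooooooooooooooooooo..........................
185 ooooooooooooooooooooo....#...............ooooooo
186 oooooooooooooooooooo....++........oooooooooooooo
187 oooooooooooooooooo..oooooooooooooooooooooooooooo
188 .oooooooooo..o.oooooooooooooo+#+oooooooooooooooo
189 ...............ooo++ooooooooooo+oooooooooooooooo
190 ...............o++oooooooooooooooooooooooooooooo
191 ...............o+ooooooooooooooooooooooooooooooo
192 ...............ooooooooooooooooooooooooooooooooo
193 ...............ooooooooooooooooooooooooooooooooo
194 ...............ooooooooooooooooo+ooooooooooooooo
195 ................oooooooooooooooo+ooooooooooooooo
196 ..........oo....
[... 180 characters left out ...]
ooooooooooo
200 oooooooooooooooooooooo+++#######oooooooooooooooo
201 ooooooooooooooooo++#############+ooooooooooooooo
202 ooooooooooooooooo###############+ooooooooooooooo
203 ooooooooooooooooo###############+ooooooooooooooo
204 ooooooooooooooooo+###############ooooooooooooooo
205 ooooooooooooooooo+###############ooooooooooooooo
206 ooooooooooooooooo+###############+ooooooooooooo.
207 oooooooooooooooooo###############ooooooo........
208 oooooooooooooooooo#########++++ooo..............
209 oooooooooooooooooo+#++++ooo.....................
210 ooooooooooooooooooooooo+........................
211 ooooooooooooooooooooo...........................
212 oooooooooooooooooooo............................
```

The sample is held between the jaws and lifted. Carry it over the comparator.

```bash
python3 -m crank '[[0,-0.02,-0.05,0,-0.006],[0,-0.05,-0.17,0,-0.02],[0,-0.08,-0.3,0,-0.034],[0,-0.11,-0.43,0,-0.048],[0,-0.14,-0.56,0,-0.06]]'>/dev/null
python3 -m crank '[[0,-0.03,-0.13,0,-0.013],[0,-0.07,-0.27,0,-0.026],[0,-0.1,-0.4,0,-0.038],[0,-0.12,-0.5,0,-0.047],[0,-0.128,-0.562,0,-0.051]]'>/dev/null
python3 -m crank '[[0,0,0,0,0],[0,0,0,0,0],[0,0,0,0,0]]'
python3 - <<'E'
from h import *
st(); snap('side','b12.png'); s=cv2.imread('pics/b12.png'); t=get_state()['position']
jc=t[:2]+[.097,0]; print('jaws',jc,'from pocket',jc-[.5597,-.081])
u,v=proj('side',[*jc,t[2]+.0185]).astype(int);print(u,v); asc(s,u,v+2,22,16)
a=cv2.imread('pics/b4.png')
for n,(x0,y0,x1,y1) in {'block+lever':(262,178,326,206),'tin':(355,195,385,220),'weight':(280,158,294,176)}.items():
    r=cv2.matchTemplate(s[y0-6:y1+6,x0-6:x1+6],a[y0:y1,x0:x1],cv2.TM_CCOEFF_NORMED);_,m,_,p=cv2.minMaxLoc(r);print(n,round(m,2),np.array(p)-6)
E
```

```text
time: 26.72
position: [0.4637, -0.08, 0.16]
tool_rot: [-0.003, 3.141, 0.001]
ft_force: [-0.1, 0.2, -0.9]
grip_width: 0.508
grip_force: 18.0
t 26.73 pos [ 0.4637 -0.08    0.16  ] ytool 90.1 tilt [ 0.  0. -1.] w 0.508 gf 18.0 F [-0.1  0.2 -0.9] q7 1.69
jaws [ 0.56061446 -0.08010932] from pocket [0.00091446 0.00089068]
297 141
cols from 275
127 ++++++++++ooo+++..........+#################
128 o+++++oooooooo++..........##################
129 o+oooooooooooo++..........##################
130 ooooooooooooo++...........##################
131 oooooooooo++++............##################
132 ooooo++o++.................#################
133 +++++......................#################
134 ...........................#################
135 ....ooooooooooo....oooooo..+#++#############
136 ..oooooooooooooo....ooooooo+#+++############
137 .oooooooooooooooooooooooooo+##+#############
138 ooooooooooooooooooooooooooo+################
139 ooooooooooooooooooooooooooo#################
140 ooooooooooooooooooooooooooo+################
141 .ooooooooooooo++++oooooooooo################
142 .ooooooooooo+#o+oooo+
[... 162 characters left out ...]
oooooooo
146 oooooooooooo+#########+ooooooooooooooooooooo
147 oooooooooooo+#########+ooooooooooooooooooooo
148 oooooooooooo+#########+ooooooooooooooooooooo
149 ooooooooooooo+++#######ooooooooooooooooooooo
150 oooooooooooooooooo+###+ooooooooooooooooooooo
151 ooooooooooooooooooo.o.+ooooooooooooooooooooo
152 ooooooooooooooooooo......ooooooooooooooooooo
153 ooooooooooooooooooo...........oooooooooooooo
154 ooooooooooooooooooo................ooooooooo
155 ooooooooooooooooooo.....................oooo
156 ooooooooooooooooooo.........................
157 .ooooooooooooooooo+.........................
158 .ooooooooooooooooo..........................
block+lever 0.79 [0 0]
tin 0.71 [0 0]
weight 1.0 [0 0]
```

```bash
python3 -c 'from bench import close_job;print(close_job())'
```

```text
the job is handed in; nothing more can be done
None
```

I handed the job in at about 26.7 s: the block is seated, the lever is shut, and the tongs hold the round sample about 1 mm off the pocket's centre and 178 mm above the table. I have not been told the verdict.

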